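Clip the tube-guide clamp onto the leaning guard and set the pump

TASK

Get the sampling station ready: take the black spring clamp off its parking stand by squeezing its two handles, and clip it down over the top edge of the leaning guard, between the two black lines, in line with the guard and with its eyelet on the front side above the beaker. Then, with the clamp let go, turn the pump's knob clockwise until the white pointer meets the thick index bar. Do not knock the bottles, jar, beaker or spatula about.

Things in the scene. Friction and masses are not known exactly. Their poses are not given: they have to be found in the camera images.
- clamp: Black spring clamp like a large clothes peg, 116 mm long, 36 mm wide, 95 g, gripping the parking stand's plate, jaws down. Origin on its hinge axis, mid-width. z runs from jaws to handles, y along the hinge, x from the front half (the one with the eyelet, whose frame this is) to the rear half. The hinge barrel (radius 6 mm) is the bottom of the jaws' throat.
- jaw (a joint): Angle between the clamp's halves, rad: 0 gripping an 8 mm plate, 0.41 fully open (handles squeezed to their stop), -0.09 shut on nothing. A spring closes it.
- clamp_eyelet (a point): Centre of the steel eyelet (28 mm outside diameter) on the outside of the clamp's front jaw, 30 mm below the hinge and 29 mm to its -x side.
- stand: Parking stand, fixed: foot 100 x 140 x 12 mm with an upright steel plate 8 mm thick, 120 mm wide, top edge 112 mm above the table. Origin under its centre on the table, plate along its y. At the start the clamp's hinge is 30 mm above the plate's edge.
- guard: Leaning guard, fixed: aluminium plate 8 mm thick, 170 mm wide, 200 mm along its slope, 30 degrees from vertical, its top towards the robot. Origin at the middle of its top edge, 185 mm above the table. z points up the slope, out of the edge, y along the edge, x is the plate's normal (to the rear and up).
- station: Sampling station, fixed: grey base 220 x 370 x 12 mm with the guard and, at its +y end, a white pump box 130 x 95 mm, top 82 mm above the table. Origin under the base's centre on the table; front is -x. Guard's edge middle at (-20, -85, 185) mm, knob's axis at (-20, 130) mm.
- knob (a joint): Angle of the pump's knob, rad, growing clockwise from above, 0 to 2.4. The pointer meets the index bar at 1.4. Light friction; stays where it is left.
- knob_grip (a point): On the knob's axis, mid-height of its bar grip, 107 mm above the table. Black disc 62 mm wide; bar 62 long, 16 thick, 26 high (94 to 120 mm above the table), white pointer line on one end. Bar and pointer lie along this point's x, z up; at the index the pointer points along the station's +x (to the rear), to a thick black bar on the pump's top.
- beaker: Glass beaker, 60 mm wide, 80 mm high, standing on the station's base; leave alone.
- jar: White jar, 56 mm wide, 85 mm high, in front of the parking stand; leave alone.
- bottle_front: White bottle, 54 mm wide, 90 mm high, near the robot; leave alone.
- bottle_back: White bottle, 60 mm wide, 120 mm high, behind the parking stand; leave alone.
- amber: Amber bottle, 64 mm wide, 130 mm high, at the front right; leave alone.
- spatula: Spatula 170 mm long lying to the front left; leave alone.
- clamp_handles (a point): Between the two handles, 40 mm above the hinge: squeeze here along the clamp's x. Handles: flat plates 36 mm wide, z=10 to 64 mm, a V about 42 mm (bottom) to 60 mm (top) over the outside. Squeezed to 36 mm (about 10 N) they are parallel and at a stop, jaws 27 mm apart; both halves turn alike, so the clamp's frame leans 0.2 rad while its middle plane stays.
- clamp_pads (a point): Between the jaws' rubber pads, 47 mm below the hinge; the pads run from z=-54 to -40 mm in the clamp's frame.
- guard_mark (a point): Middle of the guard's top edge, half-way between two thin black lines 72 mm apart: the clamp's place. There the clamp has the same axes as the guard, its pads wholly on the plate: hinge 6 to 36 mm above the edge along the guard's z.
There are look-alikes about, which are no part of the job. What is meant by the clamp is not purple or red, and is the larger of those in its own colour.

How it is judged:
By the outcome, as a careful person would: the job done as asked, in the order asked, and still so for the second after the job is handed in, with the robot touching nothing.
It also fails if it takes over 56 s, if anything falls off the work surface, if the arm or the gripper's body presses on something with over 40 N, if the wrist force passes 120 N, or if a joint passes its speed limit or range.

ROBOT

A 6-joint arm with a two-finger parallel gripper is mounted at the origin on the work surface. World frame = base frame: x ahead of the robot, y to its left, z up, the work surface at z = 0. Lengths are in mm, angles in rad, forces in N, time in s.
With the tool pointing down it reaches from about 350 to 975 mm from the base axis. Payload 7.1 kg.
Tool frame: the origin (TCP) lies at the very end of the fingers, on their centre line; the grasp point (between the pads) lies 19 mm behind it; z points along the fingers, y is the line along which they close (so a half turn about z gives the same grasp; the last joint's range is limited). The gripper opens to 88 mm and grips with 3 to 60 N. Pads are 20 mm wide; open, the fingers measure 115 mm over their backs; the gripper's body (75 mm by 178 mm) begins 61 mm behind the grasp point.
Start: joints at [-1.214, 0.423, 1.63, -0, 1.089, -0.019], TCP at [229.402, -581.36, 222.675] pointing down, gripper open.
Joint ranges: [-3, 3], [-0.9, 2.11], [0.09, 2.58], [-1.31, 4.45], [0.11, 2.69], [-2.54, 2.54]. Speed limits (rad/s): [2.39, 2.39, 3.01, 3.14, 3.14, 3.14].

INTERFACE

Orientations are given as a rotation vector (axis times angle).
In Python, from workcell import ctrl, optics gives the robot as it stands.
- The arm moves only by the shell command python3 -m jog 'ROWS'. ROWS is JSON, a list of rows, each a list of 7 numbers: the shift along the tool's x, y, z in units of 40 mm (1.0 is 40 mm), then the turn, a rotation vector about the tool's x, y, z in units of 6 degrees (1.0 is 6 degrees), then the opening, from 0 (shut) to 1 (fully open). A call has 1 to 20 rows; each row shifts and turns the commanded pose from where the row before left it, along the tool's axes as they then stand; what a row does not reach is not made up. A row lasts 1/10 s, in which the tool goes at most 50 mm and 8.59 degrees, less where a joint would pass 70% of its speed; a pose out of reach is approached as far as the arm can. A call is refused whole if a number of a shift passes 1 or a number of a turn 1, either way. A call with a gripper value outside its range is refused whole. The fingers move at their own pace and stop on an object; the grip force is fixed at half the most. Time passes only in rows, so rows that do not move let the fingers close. It gives the time, the measured TCP pose, the force, the opening and the grip force at its end, in the units of the state.
- ctrl.get_obs(): the state, without advancing time (a new reading comes with each control period).
- optics.get_image(name): name is "scene" or "top"; returns the picture (400x640x3 uint8, red, green, blue); there is no depth.
- optics.camera_model(name): a dict with "fov_y" (degrees; the focal length in pixels is half the picture's height over the tangent of half this angle, whatever the lens; pixels are square), "cx", "cy" (the principal point, pixels), "view" (4x4, takes a point from world to camera coordinates). Camera axes: x right, y up, looking along -z (the intrinsics and any distortion apply to the point x, -y, -z); pixel columns grow to the right and rows downward; lengths in mm; the calibration is good to about 2 mm. A picture is of the moment at which its call begins. camera_model takes no time and is no camera call.
- ctrl.close_job(): hands the job in; it is judged then, once.
Trained networks look in the newest picture that a camera, given by its name, has taken for a name from the list of things; names that differ only in an ending like _2 or _b are one class to them, and where a whole thing is asked for, a point or a joint stands for the part that bears it (a point fixed in the world has none). Each returns a list of dicts, best first, with "conf" (0 to 1); they miss things now and then, are a little off and sometimes report something else, mostly with a low value. They report only what shows in the picture. A call takes as long as a camera call. They do not tell look-alikes from the thing itself.
- optics.masks_of(target, camera): "pixels" (400x640 bool, what is visible of it) and "extent" ([centre column, centre row, width, height] in pixels, round what is visible of it).
The state is a dict: "t": time; "qpos": joint angles; "qvel": joint speeds; "joint_torque": joint torques, N m; "ee_pos": TCP position; "orientation": TCP orientation; "ft_force": force on the tool from outside, world axes, zero at the start; "moment": the same for the moment, N m; "width": finger opening in mm; "grasp_force": force on a finger pad.
Only numpy, scipy, OpenCV 4.12 (cv2) and the standard library are available. Lean on these libraries where they do the work, as an engineer would, in place of code of your own. Each camera call takes 0.05 s, during which the arm holds its last target. There are 200 camera calls.

## Working session

There is one attempt and no reset: what is moved stays moved. The work goes in short steps, Python scripts to look and compute and a shell command to move; the robot and the scene stay as the last step left them, time stands still between calls to the robot, and variables do not carry over. Pictures are saved under pics/ and viewed, at most 10 in all, crops included, and the job is handed in when it is done.

```bash
mkdir -p pics; ls; python3 - <<'E'
from workcell import ctrl, optics
import cv2
for n in ("scene","top"):
    im=optics.get_image(n); cv2.imwrite(f"pics/{n}0.png",im[:,:,::-1]); m=optics.camera_model(n); print(n,m)
    for t in ("clamp","stand","guard","knob","station","beaker","jar","amber","bottle_front","bottle_back","clamp_eyelet","spatula"):
        print(t,[(round(d["conf"],2),[int(v) for v in d["extent"]]) for d in optics.masks_of(t,n)[:4]])
o=ctrl.get_obs(); print(o)
E
```

```text
pics
scene {'fov_y': 42.835025739538565, 'cx': 313.72058063567727, 'cy': 207.7823338413814, 'view': array([[-6.05283704e-01,  7.95835328e-01,  1.66663891e-02,
         3.63784464e+02],
       [-4.48437101e-01, -3.58214391e-01,  8.18893532e-01,
         1.22979954e+02],
       [ 6.57674543e-01,  4.88189082e-01,  5.73703421e-01,
        -2.08180483e+03],
       [ 0.00000000e+00,  0.00000000e+00,  0.00000000e+00,
         1.00000000e+00]])}
clamp [(0.73, [265, 198, 16, 34]), (0.69, [245, 195, 15, 32])]
stand [(0.94, [269, 221, 38, 48])]
guard [(0.59, [339, 241, 67, 68])]
knob [(0.86, [406, 255, 21, 29])]
station [(0.77, [361, 263, 132, 110])]
beaker [(0.71, [407, 256, 22, 18]), (0.43, [440, 246, 52, 24])]
jar [(0.89, [285, 205, 13, 29])]
amber [(0.71, [243, 167, 17, 34]), (0.34, [265, 198, 19, 39])]
bottle_front [(0.77, [355, 209, 10, 16])]
bottle_back [(0.91, [244, 234, 20, 38])]
clamp_eyelet [(0.9, [246, 197, 14, 33]), (0.55, [265, 197, 16, 34]), (0.48, [261, 251, 9, 25]), (0.47, [305, 217, 12, 20])]
spatula [(0.6, [261, 200, 16, 27]), (0.58, [441, 248, 53, 20]), (0.22, [240, 168, 15,
[... 1195 characters left out ...]
't': 1.3, 'qpos': array([-1.21402248e+00,  4.23091118e-01,  1.62992648e+00,  1.51125860e-05,
        1.08857862e+00, -1.89513923e-02]), 'qvel': array([-6.24259664e-05,  1.19780154e-03, -2.51183109e-04, -3.58321487e-04,
       -3.51193301e-04, -1.11948657e-03]), 'joint_torque': array([-2.30783546e-03, -5.44586313e+01, -2.74041045e+01,  6.42356020e-02,
        1.68921176e-02, -4.34554963e-06]), 'ee_pos': array([ 229.38947003, -581.35585491,  222.67018733]), 'orientation': array([-3.08631478e+00, -5.86710538e-01, -1.97921509e-05]), 'ft_force': array([ 0.31034124, -0.0044067 ,  0.12396713]), 'moment': array([-0.01322534,  0.02491485, -0.05187636]), 'grasp_force': 0.0, 'width': 88.18354146633074}
```

```bash
python3 - <<'E'
import cv2
a=cv2.imread("pics/top0.png")[110:300,165:485]; cv2.imwrite("pics/topc.png",cv2.resize(a,None,fx=2.5,fy=2.5,interpolation=cv2.INTER_CUBIC))
a=cv2.imread("pics/scene0.png")[140:320,225:465]; cv2.imwrite("pics/scenec.png",cv2.resize(a,None,fx=3.3,fy=3.3,interpolation=cv2.INTER_CUBIC))
E
```

```text
(no output)
```

View pics/topc.png

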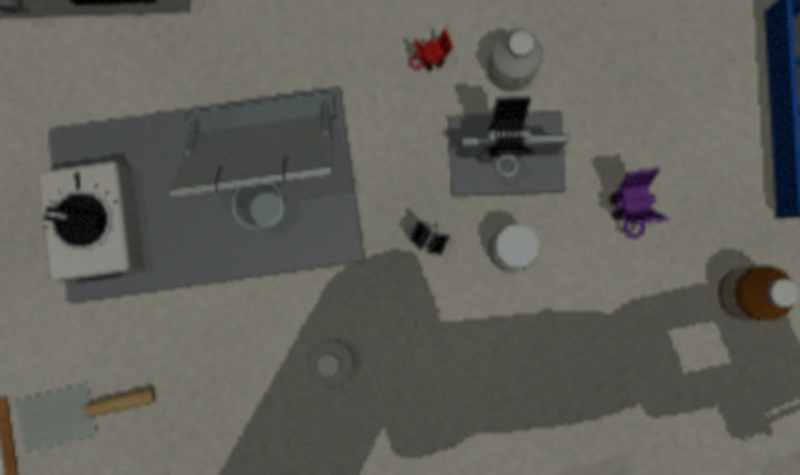

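View pics/scenec.png

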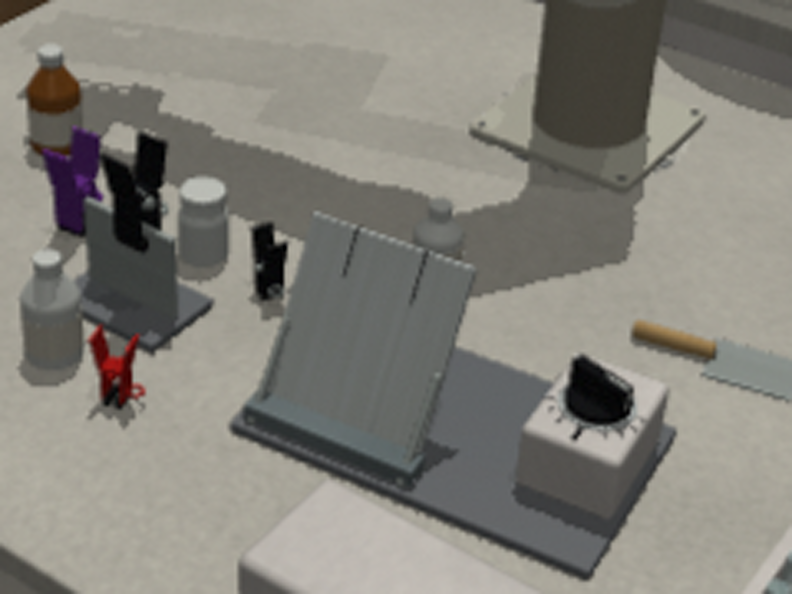

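```bash
cat > h.py <<'E'
import numpy as np, cv2
from scipy.optimize import least_squares
from scipy.spatial.transform import Rotation as R
from workcell import ctrl, optics
M={n:optics.camera_model(n) for n in ("top","scene")}
def proj(n,P,k=0):
    m=M[n]; f=200/np.tan(np.radians(m["fov_y"]/2)); p=np.atleast_2d(P)@m["view"][:3,:3].T+m["view"][:3,3]
    a=np.c_[p[:,0],-p[:,1]]/-p[:,2:]; a=a*(1+k*(a**2).sum(1,keepdims=True)); return a*f+[m["cx"],m["cy"]]
def world(p,L): 
    c,s=np.cos(p[2]),np.sin(p[2]); L=np.atleast_2d(L); return np.c_[p[0]+c*L[:,0]-s*L[:,1],p[1]+s*L[:,0]+c*L[:,1],L[:,2]]
E
cat > fit.py <<'E'
from h import *
T=lambda c,r:((c+.5)/2.5-.5+165,(r+.5)/2.5-.5+110)
S=lambda c,r:((c+.5)/3.3-.5+225,(r+.5)/3.3-.5+140)
st=[("top",T(50,128),(110,185,12)),("top",T(340,88),(110,-185,12)),("top",T(363,262),(-110,-185,12)),("top",T(67,302),(-110,185,12)),("top",T(172,192),(-20,0,185)),("top",T(328,170),(-20,-170,185)),("top",T(79,220),(-20,130,94)),
("scene",S(230,428),(110,-185,12)),("scene",S(590,575),(110,185,12)),("scene",S(675,432),(-110,185,12)),("scene",S(315,215),(-20,-170,185)),("scene",S(475,265),(-20,0,185))]
sd=[("top",T(448,117),(50,70,12)),("top",T(562,112),(50,-70,12)),("top",T(564,193),(-50,-70,12)),("top",T(451,196),(-50,70,12)),("top",T(465,140),(0,60,112)),("top",T(567,138),(0,-60,112)),
("scene",S(87,202),(0,-60,112)),("scene",S(178,240),(0,60,112)),("scene",S(153,347),(50,70,12)),("scene",S(213,300),(-50,70,12))]
def res(v):
    k={"top":v[6],"scene":v[7]}
    return np.concatenate([proj(n,world(p,l),k[n])[0]-uv for p,g in ((v[:3],st),(v[3:6],sd)) for n,uv,l in g])
for fixk in (1,0):
    f=(lambda v:res(np.r_[v[:6],0,0])) if fixk else res
    s=least_squares(f,[600,150,0,600,-150,0,0,0],x_scale=[100,100,.1,100,100,.1,.1,.1],loss="soft_l1"); print(s.x.round(3)); print(f(s.x).reshape(-1,2).round(1).tolist())
E
python3 fit.py
```

```text
[ 5.79568e+02  1.74594e+02  1.14000e-01  6.18075e+02 -1.98368e+02
 -2.00000e-03  0.00000e+00  0.00000e+00]
[[-1.6, -0.4], [-0.0, -1.3], [0.5, -0.6], [-0.5, 0.2], [-0.9, 0.6], [0.9, 0.2], [-0.3, -0.8], [-0.6, -2.3], [-0.4, -1.1], [0.8, -1.8], [-0.3, -1.4], [0.4, 0.6], [-0.3, -0.9], [-0.2, -0.2], [0.2, -0.3], [-0.5, -0.3], [-1.6, 0.4], [0.6, 0.1], [-0.1, -1.9], [-0.9, -0.7], [-0.1, -0.7], [0.8, -0.8]]
[ 5.79892e+02  1.75631e+02  1.11000e-01  6.18192e+02 -1.98717e+02
 -0.00000e+00 -8.30000e-02  4.30000e-02]
[[-0.3, -0.2], [-0.2, -1.2], [0.1, -0.6], [0.3, -0.3], [-0.9, 0.5], [0.5, 0.3], [0.4, -0.9], [-0.5, -2.2], [0.0, -0.5], [1.4, -1.3], [0.0, -1.3], [0.7, 0.8], [-0.2, -0.9], [-0.4, -0.1], [0.1, -0.3], [-0.4, -0.3], [-1.5, 0.5], [0.4, 0.1], [-0.3, -1.9], [-1.0, -0.7], [-0.2, -0.8], [0.7, -0.8]]
```

```bash
cat >> h.py <<'E'
SP=(579.8,175.2,.112); SD=(618.1,-198.5,0.)
def ray(n,uv,z):
    return least_squares(lambda p:(proj(n,[[p[0],p[1],z]])[0]-uv),[600,0]).x
def Rt(y,z):  # tool frame columns from y (close) and z (approach) directions
    z=np.array(z,float)/np.linalg.norm(z); y=np.array(y,float)-np.dot(y,z)*z; y/=np.linalg.norm(y); return np.c_[np.cross(y,z),y,z]
def togo(p,Rm,obs=None):
    o=obs or ctrl.get_obs(); R0=R.from_rotvec(o["orientation"]).as_matrix(); p=np.array(p)
    print("at",o["ee_pos"].round(1),"rot now(tool)units",(np.degrees(R.from_matrix(R0.T@Rm).as_rotvec())/6).round(2),
     "shift AFTER rot",((p-o["ee_pos"])@Rm/40).round(3),"BEFORE rot",((p-o["ee_pos"])@R0/40).round(3))
E
python3 - <<'E'
from h import *
T=lambda c,r:((c+.5)/2.5-.5+165,(r+.5)/2.5-.5+110)
print("hinge",ray("top",T(510,141),142),"eye",ray("top",T(508,165),112),"rearhandle top",ray("top",T(512,97),206))
print("knob ax",world(SP,(-20,130,94)),ray("top",T(79,220),94),"pointer dir", ray("top",T(47,211),120)-ray("top",T(82,217),120))
print("guard edge",world(SP,(-20,-85,185)),"lines mid",ray("top",T(252.5,177),185))
o=ctrl.get_obs(); print(R.from_rotvec(o["orientation"]).as_matrix().round(2))
y=ray("top",T(510,141),142)[1]
for s in (1,-1): togo((618.1,y,240),Rt((s,0,0),(0,0,-1)))
m=optics.masks_of("clamp","top")[0]["pixels"]; print(np.argwhere(m).mean(0))
E
```

```text
hinge [ 611.72031556 -189.82319015] eye [ 589.6376042  -189.95901391] rearhandle top [ 646.58517188 -186.38408465]
knob ax [[545.39572995 302.15017212  94.        ]] [542.76550346 300.47868138] pointer dir [ 7.83399775 39.56157712]
guard edge [[569.42541826  88.4972431  185.        ]] lines mid [574.50672801  85.02448548]
[[ 0.93  0.37  0.  ]
 [ 0.37 -0.93  0.  ]
 [ 0.   -0.   -1.  ]]
at [ 229.4 -581.4  222.7] rot now(tool)units [  0.    -0.   -11.41] shift AFTER rot [ 9.788  9.718 -0.433] BEFORE rot [12.632 -5.54  -0.433]
at [ 229.4 -581.4  222.7] rot now(tool)units [-0.   -0.   18.59] shift AFTER rot [-9.788 -9.718 -0.433] BEFORE rot [12.632 -5.54  -0.433]
[160.58306189 368.13355049]
```

```bash
python3 -m jog '[[0,0,0,0,0,-0.951,1],[0,0,0,0,0,-0.951,1],[0,0,0,0,0,-0.951,1],[0,0,0,0,0,-0.951,1],[0,0,0,0,0,-0.951,1],[0,0,0,0,0,-0.951,1],[0,0,0,0,0,-0.951,1],[0,0,0,0,0,-0.951,1],[0,0,0,0,0,-0.951,1],[0,0,0,0,0,-0.951,1],[0,0,0,0,0,-0.951,1],[0,0,0,0,0,-0.951,1]]' && python3 -m jog '[[0.816,0.81,-0.036,0,0,0,1],[0.816,0.81,-0.036,0,0,0,1],[0.816,0.81,-0.036,0,0,0,1],[0.816,0.81,-0.036,0,0,0,1],[0.816,0.81,-0.036,0,0,0,1],[0.816,0.81,-0.036,0,0,0,1],[0.816,0.81,-0.036,0,0,0,1],[0.816,0.81,-0.036,0,0,0,1],[0.816,0.81,-0.036,0,0,0,1],[0.816,0.81,-0.036,0,0,0,1],[0.816,0.81,-0.036,0,0,0,1],[0.816,0.81,-0.036,0,0,0,1],[0,0,0,0,0,0,1],[0,0,0,0,0,0,1]]'
python3 - <<'E'
from h import *
togo((618.1,-189.8,240),Rt((1,0,0),(0,0,-1)))
a=optics.get_image("scene")[110:260,220:320]; b=optics.get_image("top")[95:245,300:420]
a=cv2.resize(a,(400,600),interpolation=cv2.INTER_CUBIC); cv2.imwrite("pics/p1.png",np.hstack([a,cv2.resize(b,(400,500),interpolation=cv2.INTER_CUBIC)[:500].copy() if 0 else cv2.copyMakeBorder(cv2.resize(b,(400,500),interpolation=cv2.INTER_CUBIC),0,100,0,0,0)])[:,:,::-1])
E
```

```text
t: 2.55
ee_pos: [229.4, -581.3, 222.7]
orientation: [-2.217, -2.226, 0.0]
ft_force: [-0.5, -0.1, 0.2]
width: 87.9
grasp_force: 0.0
t: 3.95
ee_pos: [618.5, -188.8, 239.6]
orientation: [-2.219, -2.224, 0.001]
ft_force: [0.7, 0.3, -0.3]
width: 87.5
grasp_force: 0.0
at [ 618.5 -188.8  239.6] rot now(tool)units [-0.01  0.    0.02] shift AFTER rot [-0.025 -0.009 -0.009] BEFORE rot [-0.025 -0.009 -0.009]
```

View pics/p1.png

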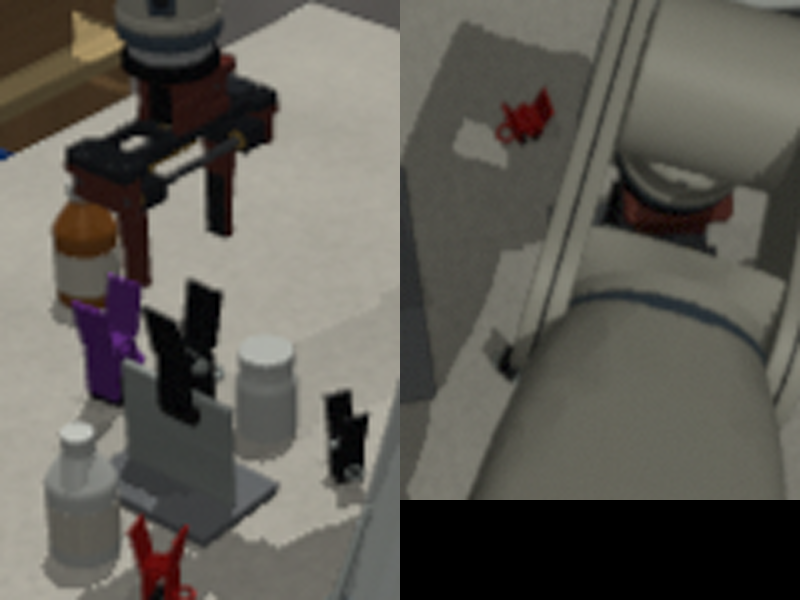

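```bash
python3 - <<'E'
from h import *
print(proj("scene",[[618.5,-188.8,239.6],[618.5,-188.8,206],[618.1,-188.8+10,206],[628,-188.8,206]]).round(1), "seen tip mid 264.8,174; handles-top mid 265.5,185.4")
E
```

```text
[[264.7 173.5]
 [265.1 182.4]
 [267.5 183.4]
 [263.1 183.7]] seen tip mid 264.8,174; handles-top mid 265.5,185.4
```

```bash
python3 -m jog '[[0,0,0.5,0,0,0,1],[0,0,0.5,0,0,0,1],[0,0,0.5,0,0,0,1],[0,0,0.4,0,0,0,1],[0,0,0,0,0,0,1],[0,0,0,0,0,0,1]]'
python3 - <<'E'
from h import *
a=optics.get_image("scene")[150:225,225:305]
cv2.imwrite("pics/p2.png",cv2.resize(a,(640,600),interpolation=cv2.INTER_CUBIC)[:,:,::-1])
E
```

```text
t: 4.65
ee_pos: [617.9, -190.3, 164.2]
orientation: [-2.222, -2.22, 0.0]
ft_force: [-0.3, 0.3, -0.8]
width: 87.6
grasp_force: 0.0
```

View pics/p2.png

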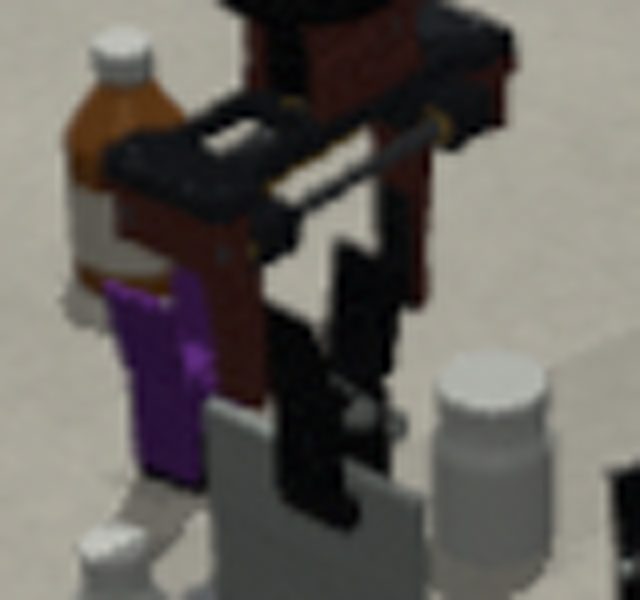

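```bash
python3 - <<'E'
from h import *
def c(P): return ((proj("scene",P)-[225,150]+.5)*8-.5).round(0).tolist()
y0=-190
for y in (y0-18,y0+18): print(y,"rear top",c([[648,y,206]]),"front top",c([[588,y,206]]),"rear jaw bottom",c([[636,y,88]]))
print("rear finger tip inner edges",c([[662,-200,164],[662,-180,164]]),"front",c([[574,-200,164],[574,-180,164]]),"plate top ends",c([[622,-258,112],[622,-138.5,112]]))
E
```

```text
-208 rear top [[239.0, 278.0]] front top [[338.0, 217.0]] rear jaw bottom [[273.0, 503.0]]
-172 rear top [[306.0, 308.0]] front top [[405.0, 246.0]] rear jaw bottom [[337.0, 534.0]]
rear finger tip inner edges [[235.0, 387.0], [272.0, 404.0]] front [[379.0, 295.0], [415.0, 311.0]] plate top ends [[205.0, 399.0], [419.0, 501.0]]
```

```bash
python3 -m jog '[[0.08,0,0.1,0,0,0,1],[0,0,0,0,0,0,0.6],[0,0,0,0,0,0,0.5],[0,0,0,0,0,0,0.4],[0,0,0,0,0,0,0.3],[0,0,0,0,0,0,0.2],[0,0,0,0,0,0,0.1],[0,0,0,0,0,0,0],[0,0,0,0,0,0,0],[0,0,0,0,0,0,0],[0,0,0,0,0,0,0],[0,0,0,0,0,0,0]]'
```

```text
t: 5.9
ee_pos: [618.2, -186.5, 159.9]
orientation: [-2.221, -2.221, 0.0]
ft_force: [0.7, 0.3, -1.7]
width: 35.6
grasp_force: 30.0
```

```bash
python3 -m jog '[[0,0,-0.25,0,0,0,0],[0,0,-0.25,0,0,0,0],[0,0,-0.25,0,0,0,0],[0,0,-0.25,0,0,0,0],[0,0,-0.5,0,0,0,0],[0,0,-0.5,0,0,0,0],[0,0,-0.5,0,0,0,0]]' && python3 -m jog '[[0,0,-0.8,0,0,0,0],[0,0,-0.8,0,0,0,0],[0,0,0,0,0,0,0],[0,0,0,0,0,0,0],[0,0,0,0,0,0,0]]'
python3 - <<'E'
from h import *
a=optics.get_image("scene")
cv2.imwrite("pics/p3.png",cv2.resize(a[85:205,215:345],(650,600),interpolation=cv2.INTER_CUBIC)[:,:,::-1])
E
```

```text
t: 6.6
ee_pos: [618.2, -186.5, 261.6]
orientation: [2.221, 2.221, 0.0]
ft_force: [0.2, -0.2, -0.2]
width: 35.4
grasp_force: 30.0
t: 7.1
ee_pos: [617.4, -186.2, 322.7]
orientation: [-2.22, -2.22, 0.001]
ft_force: [-0.1, -0.7, -1.8]
width: 35.6
grasp_force: 30.0
```

View pics/p3.png

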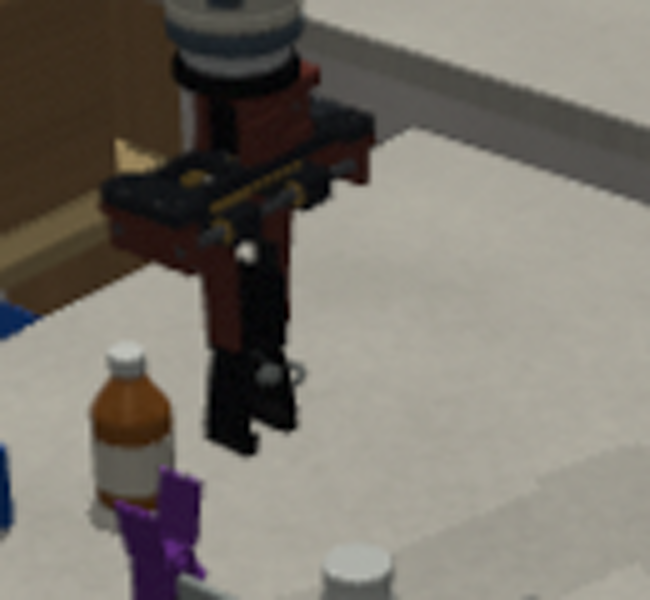

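```bash
cat >> h.py <<'E'
c,s=np.cos(SP[2]),np.sin(SP[2]); gx=np.array([c*.866,s*.866,.5]); gz=np.array([-c*.5,-s*.5,.866]); E0=np.array([570.,87.5,185.]); RG=Rt(gx,-gz)
E
python3 - <<'E'
from h import *
print("jaw rear bottom pred",((proj("scene",[[637,-186,322.7-72],[601,-186,250.7]])-[215,85])*5).round(0))
togo(E0+gz*108,RG)
E
```

```text
jaw rear bottom pred [[231. 441.]
 [269. 418.]]
at [ 617.3 -186.2  322.4] rot now(tool)units [-5.02  0.27 -1.05] shift AFTER rot [ 6.931 -2.072  0.069] BEFORE rot [ 6.69  -2.521  1.108]
```

```bash
python3 -m jog '[[0,0,0,-0.837,0.045,-0.175,0],[0,0,0,-0.837,0.045,-0.175,0],[0,0,0,-0.837,0.045,-0.175,0],[0,0,0,-0.837,0.045,-0.175,0],[0,0,0,-0.837,0.045,-0.175,0],[0,0,0,-0.837,0.045,-0.175,0],[0.866,-0.259,0.009,0,0,0,0],[0.866,-0.259,0.009,0,0,0,0],[0.866,-0.259,0.009,0,0,0,0],[0.866,-0.259,0.009,0,0,0,0],[0.866,-0.259,0.009,0,0,0,0],[0.866,-0.259,0.009,0,0,0,0],[0.866,-0.259,0.009,0,0,0,0],[0.866,-0.259,0.009,0,0,0,0],[0,0,0,0,0,0,0],[0,0,0,0,0,0,0]]'
python3 - <<'E'
from h import *
togo(E0+gz*108,RG)
a=optics.get_image("scene"); 
cv2.imwrite("pics/p4.png",cv2.resize(a[120:280,270:430],(600,600),interpolation=cv2.INTER_CUBIC)[:,:,::-1])
o=ctrl.get_obs(); p=o["ee_pos"]
q=lambda P:((proj("scene",P)-[270,120]+.5)*3.75-.5).round(0).tolist()
print("tcp",q([p]),"edge mid",q([E0]),"edge ends",q(world(SP,[(-20,0,185),(-20,-170,185)])),"jaw mid bottom",q([p-gz*72]))
E
```

```text
t: 8.75
ee_pos: [516.5, 81.8, 278.5]
orientation: [1.822, 2.046, 0.547]
ft_force: [-0.1, 0.1, -1.5]
width: 35.6
grasp_force: 30.0
at [516.5  81.8 278.5] rot now(tool)units [ 0.01 -0.    0.03] shift AFTER rot [-0.007 -0.004 -0.004] BEFORE rot [-0.007 -0.004 -0.004]
tcp [[314.0, 218.0]] edge mid [[278.0, 346.0]] edge ends [[373.0, 379.0], [189.0, 314.0]] jaw mid bottom [[289.0, 304.0]]
```

View pics/p4.png

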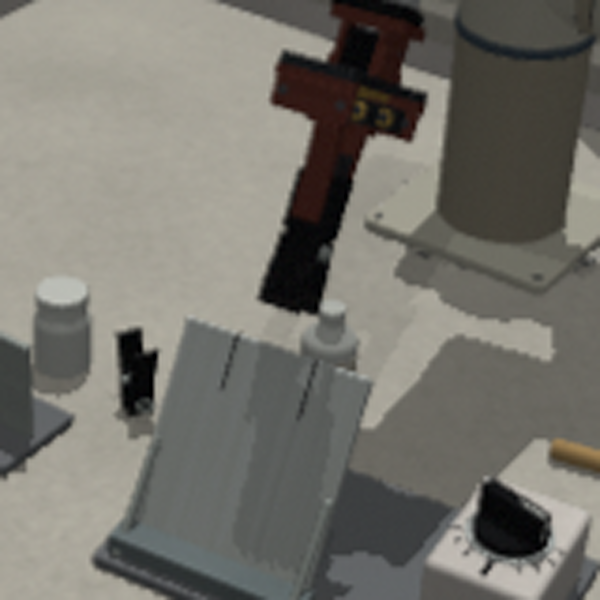

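```bash
python3 -m jog '[[0,0,0.3,0,0,0,0],[0,0,0.3,0,0,0,0],[0,0,0.3,0,0,0,0],[0,0,0.25,0,0,0,0],[0,0,0,0,0,0,0]]' && python3 -m jog '[[0,0,0.15,0,0,0,0],[0,0,0.15,0,0,0,0],[0,0,0.15,0,0,0,0],[0,0,0.15,0,0,0,0],[0,0,0,0,0,0,0],[0,0,0,0,0,0,0]]'
python3 - <<'E'
from h import *
togo(E0+gz*38,RG)
a=optics.get_image("scene"); b=optics.get_image("top")
u=cv2.resize(a[170:270,300:380],(400,500),interpolation=cv2.INTER_CUBIC); v=cv2.resize(b[130:230,220:300],(400,500),interpolation=cv2.INTER_CUBIC)
cv2.imwrite("pics/p5.png",np.hstack([u,v])[:,:,::-1])
E
```

```text
t: 9.3
ee_pos: [540.3, 83.1, 237.6]
orientation: [1.826, 2.043, 0.546]
ft_force: [0.6, 0.2, -1.0]
width: 35.6
grasp_force: 30.0
t: 9.9
ee_pos: [552.3, 84.9, 218.8]
orientation: [1.824, 2.042, 0.549]
ft_force: [-0.1, -0.6, -0.3]
width: 35.4
grasp_force: 30.0
at [552.3  84.9 218.8] rot now(tool)units [0.02 0.01 0.01] shift AFTER rot [ 0.015 -0.035  0.005] BEFORE rot [ 0.015 -0.035  0.005]
```

View pics/p5.png

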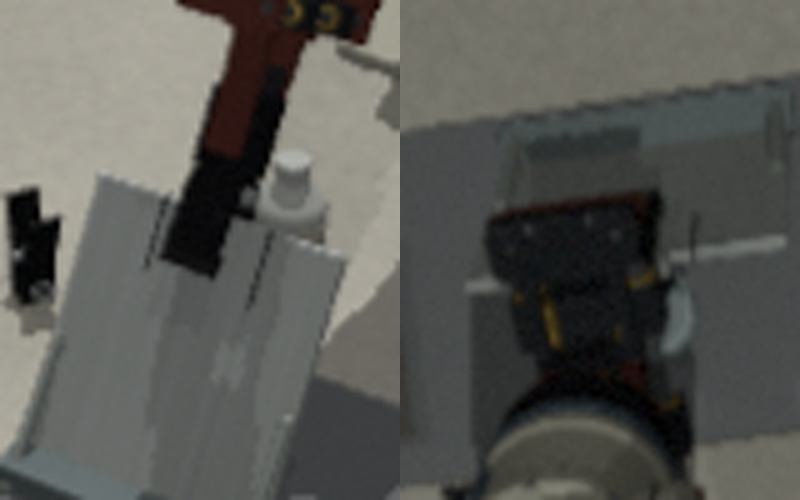

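```bash
python3 -m jog '[[0,0,0,0,0,0,0.45],[0,0,0,0,0,0,0.5],[0,0,0,0,0,0,0.55],[0,0,0,0,0,0,0.6],[0,0,0,0,0,0,0.7],[0,0,0,0,0,0,0.85],[0,0,0,0,0,0,1],[0,0,0,0,0,0,1],[0,0,0,0,0,0,1]]'
python3 - <<'E'
from h import *
RK=Rt((c,s,0),(0,0,-1))  # closing along station x
togo(world(SP,(-20,130,150))[0],RK)
a=optics.get_image("scene")
cv2.imwrite("pics/p6.png",cv2.resize(a[170:290,300:440],(700,600),interpolation=cv2.INTER_CUBIC)[:,:,::-1])
E
```

```text
t: 10.9
ee_pos: [552.5, 84.9, 219.1]
orientation: [1.824, 2.041, 0.549]
ft_force: [0.7, 0.4, 0.1]
width: 86.7
grasp_force: 0.0
at [552.5  84.9 219.1] rot now(tool)units [5.03 0.01 0.01] shift AFTER rot [5.417 0.43  1.728] BEFORE rot [ 5.419 -0.492  1.705]
```

View pics/p6.png

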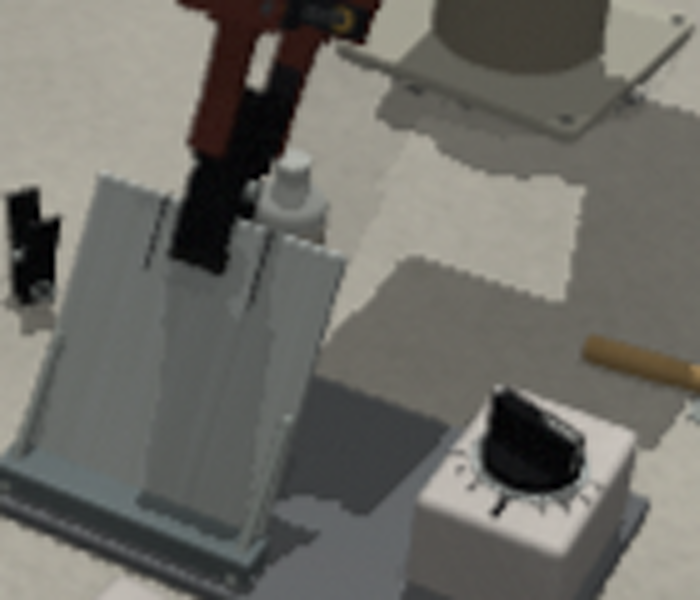

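```bash
python3 -m jog '[[0,0,-0.4,0,0,0,1],[0,0,-0.6,0,0,0,1],[0,0,-0.8,0,0,0,1],[0,0,-0.8,0,0,0,1],[0,0,0,0.838,0,0,1],[0,0,0,0.838,0,0,1],[0,0,0,0.838,0,0,1],[0,0,0,0.838,0,0,1],[0,0,0,0.838,0,0,1],[0,0,0,0.838,0,0,1],[0,0,0,0,0,0,1]]'
python3 - <<'E'
from h import *
S=lambda a,b:((a+.5)/5-.5+300,(b+.5)/5-.5+170)
a,b=ray("scene",S(503,388),120),ray("scene",S(582,438),120); d=b-a; print(a,b,"centre",(a+b)/2,np.linalg.norm(d),np.degrees(np.arctan2(d[1],d[0])))
im=optics.get_image("top"); m=optics.masks_of("knob","top"); print([(x["conf"],x["extent"]) for x in m[:2]])
cv2.imwrite("pics/p7.png",np.hstack([cv2.resize(im[170:230,165:225],(400,400),interpolation=cv2.INTER_CUBIC),cv2.resize(im[130:210,225:305],(400,400),interpolation=cv2.INTER_CUBIC)])[:,:,::-1])
togo(world(SP,(-20,130,150))[0],Rt((c,s,0),(0,0,-1)))
E
```

```text
t: 12.05
ee_pos: [502.1, 79.3, 308.7]
orientation: [2.093, 2.342, -0.002]
ft_force: [-0.2, -0.3, -0.5]
width: 87.6
grasp_force: 0.0
[537.34720043 274.21639095] [549.00006759 333.28517427] centre [543.17363401 303.75078261] 60.2072294280071 78.84020375686947
[]
at [500.4  79.1 308.3] rot now(tool)units [0.01 0.01 0.  ] shift AFTER rot [5.415 1.741 3.957] BEFORE rot [5.42  1.739 3.952]
```

View pics/p7.png

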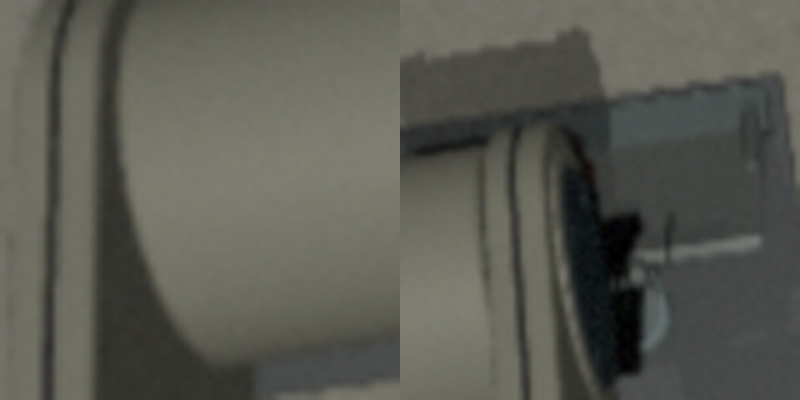

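```bash
python3 - <<'E'
from h import *
t=np.radians(-11.2)
togo((544.3,302.8,150),Rt((np.cos(t),np.sin(t),0),(0,0,-1)))
E
```

```text
at [500.4  79.1 308.3] rot now(tool)units [0.01 0.01 2.94] shift AFTER rot [ 5.699 -0.01   3.957] BEFORE rot [5.439 1.713 3.952]
```

```bash
python3 -m jog '[[0,0,0,0,0,0.735,1],[0,0,0,0,0,0.735,1],[0,0,0,0,0,0.735,1],[0,0,0,0,0,0.735,1],[0.814,0,0,0,0,0,1],[0.814,0,0,0,0,0,1],[0.814,0,0,0,0,0,1],[0.814,0,0,0,0,0,1],[0.814,0,0,0,0,0,1],[0.814,0,0,0,0,0,1],[0.814,0,0,0,0,0,1],[0,0,0.8,0,0,0,1],[0,0,0.8,0,0,0,1],[0,0,0.8,0,0,0,1],[0,0,0.8,0,0,0,1],[0,0,0.75,0,0,0,1],[0,0,0,0,0,0,1],[0,0,0,0,0,0,1]]'
python3 - <<'E'
from h import *
t=np.radians(-11.2)
togo((544.3,302.8,98),Rt((np.cos(t),np.sin(t),0),(0,0,-1)))
E
```

```text
t: 13.95
ee_pos: [544.3, 302.3, 151.1]
orientation: [2.427, 1.993, -0.001]
ft_force: [0.7, 0.2, 1.1]
width: 87.7
grasp_force: 0.0
at [544.3 302.3 151.1] rot now(tool)units [ 0.    0.01 -0.  ] shift AFTER rot [ 1.200e-02 -1.000e-03  1.328e+00] BEFORE rot [ 0.013 -0.002  1.328]
```

```bash
python3 -m jog '[[0,0,0.4,0,0,0,1],[0,0,0.4,0,0,0,1],[0,0,0.3,0,0,0,1],[0,0,0.2,0,0,0,1],[0,0,0,0,0,0,0.5],[0,0,0,0,0,0,0.3],[0,0,0,0,0,0,0.2],[0,0,0,0,0,0,0.1],[0,0,0,0,0,0,0.1],[0,0,0,0,0,0,0],[0,0,0,0,0,0,0],[0,0,0,0,0,0,0]]'; python3 -c "
from h import *
print(ctrl.get_obs()['moment'],ctrl.get_obs()['qpos'].round(2))"
```

```text
t: 15.15
ee_pos: [544.7, 302.4, 98.7]
orientation: [2.427, 1.993, -0.001]
ft_force: [0.2, 0.9, -0.1]
width: 27.2
grasp_force: 0.0
[-0.03727234 -0.07937632 -0.00381268] [ 0.49  0.58  1.71 -0.    0.86  0.68]
```

```bash
python3 -m jog '[[0,0,0,0,0,0,0],[0,0,0,0,0,0,0],[0,0,0,0,0,0,0],[0,0,0,0,0,0,0]]' && python3 -m jog '[[0,0,0,0,0,0.5,0],[0,0,0,0,0,0.5,0]]'
```

```text
t: 15.55
ee_pos: [544.6, 302.4, 98.6]
orientation: [2.427, 1.993, -0.002]
ft_force: [-0.9, 0.5, 0.9]
width: 16.2
grasp_force: 30.0
t: 15.75
ee_pos: [544.6, 302.4, 98.6]
orientation: [2.53, 1.861, -0.001]
ft_force: [-1.2, -1.1, 0.3]
width: 16.0
grasp_force: 30.0
```

```bash
python3 -m jog '[[0,0,0,0,0,0.9225,0],[0,0,0,0,0,0.9225,0],[0,0,0,0,0,0.9225,0],[0,0,0,0,0,0.9225,0],[0,0,0,0,0,0.9225,0],[0,0,0,0,0,0.9225,0],[0,0,0,0,0,0.9225,0],[0,0,0,0,0,0.9225,0],[0,0,0,0,0,0.9225,0],[0,0,0,0,0,0.9225,0],[0,0,0,0,0,0.9225,0],[0,0,0,0,0,0.9225,0],[0,0,0,0,0,0,0],[0,0,0,0,0,0,0]]'
python3 - <<'E'
from h import *
y=R.from_rotvec(ctrl.get_obs()["orientation"]).as_matrix()[:,1]; print("bar deg",np.degrees(np.arctan2(y[1],y[0]))+90)
E
```

```text
t: 17.15
ee_pos: [544.8, 302.1, 98.6]
orientation: [3.135, 0.178, 0.0]
ft_force: [1.4, -2.6, 1.0]
width: 15.8
grasp_force: 30.0
bar deg 6.515696045004901
```

```bash
python3 -m jog '[[0,0,0,0,0,0,0.4],[0,0,0,0,0,0,0.5],[0,0,0,0,0,0,0.6],[0,0,0,0,0,0,0.6],[0,0,-0.3,0,0,0,0.6],[0,0,-0.6,0,0,0,0.6],[0,0,-0.8,0,0,0,0.6],[0,0,-0.8,0,0,0,0.6],[0,0,-0.8,0,0,0,0.6],[-0.8,0,0,0,0,0,0.6],[-0.8,0,0,0,0,0,0.6],[-0.8,0,0,0,0,0,0.6],[-0.8,0,0,0,0,0,0.6],[0,0,0,0,0,0,0.6],[0,0,0,0,0,0,0.6]]'
python3 - <<'E'
from h import *
a=optics.get_image("scene"); b=optics.get_image("top")
cv2.imwrite("pics/fs.png",a[:,:,::-1]);cv2.imwrite("pics/ft.png",b[:,:,::-1])
r=lambda im,w,h:cv2.resize(im,(w,h),interpolation=cv2.INTER_CUBIC)
L=r(a[165:295,295:425],400,400); 
K=r(a[230:290,380:440],400,400)
T=r(b[130:230,165:365],400,200); T2=r(b[175:225,165:265],400,200)
cv2.imwrite("pics/p8.png",np.hstack([np.vstack([L,T]),np.vstack([K,T2])])[:,:,::-1])
q=lambda P,n,u,v,s:((proj(n,P)-[u,v]+.5)*s-.5).round(0).tolist()
K0=np.array([544.5,302.5]); 
for d in (0,6.5): pass
e=lambda deg,r,z:[[K0[0]+r*np.cos(np.radians(deg)),K0[1]+r*np.sin(np.radians(deg)),z]]
print("bar top rear end",q(e(6.5,31,120),"scene",380,230,400/60),"front end",q(e(186.5,31,120),"scene",380,230,400/60),"index r31..50",q(e(6.5,33,82),"scene",380,230,400/60),q(e(6.5,48,82),"scene",380,230,400/60))
E
```

```text
t: 18.65
ee_pos: [417.7, 288.8, 231.7]
orientation: [3.136, 0.176, 0.003]
ft_force: [0.0, 0.4, 0.1]
width: 52.6
grasp_force: 0.0
bar top rear end [[159.0, 190.0]] front end [[212.0, 113.0]] index r31..50 [[147.0, 258.0]] [[133.0, 277.0]]
```

View pics/p8.png

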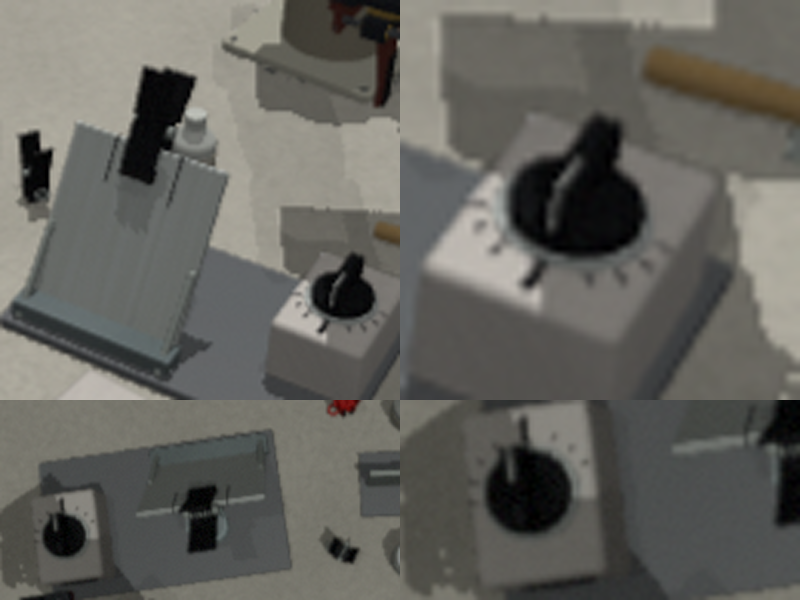

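```bash
python3 - <<'E'
from h import *
b=cv2.cvtColor(cv2.imread("pics/ft.png"),cv2.COLOR_BGR2GRAY); print("cols",list(range(188,202)))
for r in range(176,202): print(r,b[r,188:202].tolist())
K0=np.array([544.5,302.5])
e=lambda deg,r,z:[[K0[0]+r*np.cos(np.radians(deg)),K0[1]+r*np.sin(np.radians(deg)),z]]
for d in (0,6.5,13): print(d,"pointer r15,31 z120",[proj("top",e(d,r,120))[0].round(1) for r in (10,20,31)],"index z82",[proj("top",e(d,r,82))[0].round(1) for r in (33,48)])
E
```

```text
cols [188, 189, 190, 191, 192, 193, 194, 195, 196, 197, 198, 199, 200, 201]
176 [51, 52, 52, 52, 55, 62, 67, 75, 89, 95, 96, 98, 102, 107]
177 [63, 69, 71, 73, 90, 100, 105, 109, 117, 122, 123, 124, 125, 128]
178 [81, 84, 85, 87, 99, 120, 124, 107, 111, 127, 132, 133, 134, 132]
179 [88, 88, 90, 89, 95, 121, 111, 78, 83, 121, 131, 132, 133, 133]
180 [90, 89, 89, 90, 92, 104, 89, 51, 61, 118, 131, 134, 134, 133]
181 [89, 90, 91, 89, 89, 92, 79, 45, 55, 118, 131, 133, 132, 133]
182 [91, 89, 90, 89, 89, 88, 81, 49, 51, 116, 131, 132, 133, 133]
183 [91, 90, 90, 89, 90, 91, 85, 52, 50, 114, 130, 133, 133, 134]
184 [91, 91, 91, 89, 88, 89, 84, 52, 38, 98, 126, 131, 133, 134]
185 [83, 84, 88, 88, 86, 79, 75, 59, 49, 82, 118, 128, 131, 131]
186 [72, 72, 70, 77, 68, 54, 46, 44, 41, 71, 100, 117, 123, 125]
187 [80, 60, 43, 55, 54, 31, 14, 16, 20, 45, 60, 80, 91, 99]
188 [87, 66, 36, 46, 52, 32, 15, 6, 6, 16, 19, 31, 44, 55]
189 [85, 62, 31, 46, 60, 37, 10, 5, 1, 0, 2, 10, 18, 20]
190 [77, 47, 22, 40, 68, 44, 11, 6, 1, 5, 8, 15, 12, 14]
191 [58, 31, 13, 37, 73, 45, 17, 1, 0, 1, 1, 14, 12, 16]
19
[... 262 characters left out ...]
]
197 [9, 6, 8, 12, 9, 6, 10, 6, 3, 1, 0, 8, 7, 9]
198 [3, 11, 3, 2, 7, 8, 7, 0, 3, 0, 9, 9, 6, 3]
199 [3, 9, 7, 11, 3, 1, 12, 11, 11, 3, 5, 4, 6, 6]
200 [8, 5, 10, 8, 8, 5, 2, 7, 8, 2, 6, 8, 8, 11]
201 [15, 14, 8, 7, 3, 15, 15, 9, 8, 1, 6, 7, 11, 9]
0 pointer r15,31 z120 [array([192.3, 192.8]), array([192.3, 189.2]), array([192.3, 185.3])] index z82 [array([197.1, 186.2]), array([197.1, 181. ])]
6.5 pointer r15,31 z120 [array([191.9, 192.8]), array([191.5, 189.3]), array([191.1, 185.4])] index z82 [array([195.8, 186.3]), array([195.2, 181.2])]
13 pointer r15,31 z120 [array([191.5, 192.9]), array([190.7, 189.4]), array([189.9, 185.7])] index z82 [array([194.5, 186.5]), array([193.4, 181.6])]
```

```bash
python3 -c "
from workcell import ctrl
print(ctrl.close_job())"
```

```text
the job is handed in; nothing more can be done
None
```

The clamp is clipped on the guard midway between the black lines, with its eyelet on the front side, and the knob pointer is at the index bar to within about 2° by the camera check; I handed the job in after about 19 s, with the arm clear and no bottle, jar, beaker or spatula touched.

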